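# Put the saw away and clear the mitre box

## Robot

A 6-joint arm with a two-finger parallel gripper is mounted at the origin on the work surface. World frame = base frame: x ahead of the robot, y to its left, z up, the work surface at z = 0. Lengths are in m, angles in rad, forces in N, time in s.
With the tool pointing down it reaches from about 0.375 to 0.975 m from the base axis. Payload 3.8 kg.
Tool frame: the origin (TCP) lies on the mounting face of the last link; the fingertips stand 173 mm ahead of it and the grasp point (between the pads) lies 155 mm ahead of it; z points along the fingers, y is the direction in which the jaws open and shut (so a half turn about z gives the same grasp; the last joint's range is limited). The gripper opens to 85 mm and grips with 20 to 120 N. Pads are 22 mm wide; open, the fingers measure 114 mm over their backs; the gripper's body (76 mm by 85 mm) begins 54 mm behind the grasp point. The pads swing forward as they close: fully open they stand 13 mm farther back than shut.
Start: joints at [1.256, 0.264, 1.604, -0, 1.274, -0.037], TCP at [0.185, 0.649, 0.405] pointing down, gripper open.
Joint ranges: [-2.63, 2.63], [-0.94, 2.18], [0.31, 2.57], [-1.31, 4.45], [0, 2.66], [-2.55, 2.55]. Speed limits (rad/s): [2.57, 2.57, 3.14, 3.14, 3.14, 3.14].

## Interface

Orientations are given as a rotation vector (axis times angle).
In Python, from workcell import bot gives the robot as it stands.
- The arm moves only by the shell command python3 -m jog 'ROWS' [FORCE]. ROWS is JSON, a list that holds one entry, the list of rows, each a list of 7 numbers: the closure, from 0 (fully open) to 1 (shut), then the shift along the tool's x, y, z in cm, then the turn, a rotation vector about the tool's x, y, z in rad. A call has 1 to 12 rows; each row is the pose to reach, as a shift and turn from the pose commanded when the call began, along the tool's axes at that moment; what a row does not reach only later rows make up. A row lasts 1/8 s, in which the tool goes at most 62.5 mm and 10.7 degrees, less where a joint would pass 70% of its speed; a pose out of reach is approached as far as the arm can. A call with a gripper value outside its range is refused whole. The fingers move at their own pace and stop on an object; FORCE is the grip in N (left out, the last holds). Time passes only in rows, so rows that repeat a pose let the fingers close. It gives the time, the measured TCP pose, the force and the opening at its end, in the units of the state.
- bot.read_state(): the state, without advancing time (a new reading comes with each control period).
- bot.read_camera(name): name is "scene" or "top" or "wrist"; returns the picture (400x640x3 uint8, red, green, blue); there is no depth.
- bot.camera_model(name): a dict with "intrinsics" (3x3 intrinsics, pixels), "rvec" (rotation vector, rad) and "tvec" (3), from world to camera coordinates, as OpenCV has them. Camera axes: x right, y down, z forward; pixel columns grow to the right and rows downward; lengths in m; the calibration is good to about 2 mm. A picture is of the moment at which its call begins: read the wrist's pose just before it. camera_model takes no time and is no camera call; for the wrist camera it gives the pose at the moment of the call.
- bot.finish_job(): hands the job in, once; it reports no verdict.
The state is a dict: "time": time; "q": joint angles; "joint_vel": joint speeds; "joint_torque": joint torques, N m; "tool_pos": TCP position; "tcp_rot": TCP orientation; "wrist_force": force on the tool from outside, world axes, zero at the start; "torque": the same for the moment, N m; "width": opening from 0.0 (shut) to 1.0 (fully open).
Only numpy, scipy, OpenCV 4.12 (cv2) and the standard library are available. Lean on these libraries where they do the work, as an engineer would, in place of code of your own. Each camera call takes 0.05 s, during which the arm holds its last target.

## Task

The cut is finished, so clear up: take the saw out of the mitre box and slide its blade, teeth down and upright, into the long saw slot of the wooden tool block until the teeth rest on the bottom of the slot; let it down, do not drop it. Take the cut white-primed strip out of the mitre box and lay it flat in the grey tray. Leave the tape measure, the paint tin and the glue bottle where they are.

Things in the scene. Friction and masses are not known exactly. Their poses are not given: they have to be found in the camera images.
- saw: Small back saw, 246 mm long, about 0.2 kg, standing upright in the middle slots of the mitre box, teeth on its floor (may lean a few degrees), handle towards the robot. Origin: middle of the toothed lower edge; x along the blade to the toe, y across the blade, z up from teeth to back. Steel blade x -75 to +75, z 0 to 52 mm, 2 mm thick. Balance point about x -10 mm.
- saw_back (a point): Middle of the saw's stiff brass back, 58 mm above the saw's origin, same axes. The back is 10 mm wide (y), 12 mm high (z 52 to 64 of the saw) and runs the blade's whole 150 mm: a good grip, across y. The round wooden handle (17 to 26 mm thick, axis 56 mm above the teeth) continues it from x -75 to -171 mm.
- mitre_box: Wooden mitre box screwed to the bench, 90 (x) x 200 (y) x 44 mm high. Origin: centre of the underside; y along its channel. Floor 12 mm thick; two walls 12 mm thick stand 32 mm above it at x = +-33 to +-45, ends open. Each wall has a square slot at y = 0, 4 mm wide, down to the floor (the saw starts in this pair), and two unused 45-degree slots.
- tool_block: Wooden tool block screwed to the bench, 50 mm high, x -55 to +55, y -40 to +95 mm. Origin: underside, below the middle of the saw slot. The slot runs along x at y = 0, open at both ends and on top, 4.5 mm wide, 32 mm deep, with a V mouth 13 mm wide narrowing over the top 6 mm. Five drill bits at y = +80 stand up to 45 mm above the top. Saw handle may stick out of either end.
- saw_slot (a point): Middle of the floor of the saw slot in the tool block; x along the slot, y across it, z up. The top of the block is 32 mm above it.
- strip: Cut wooden strip, primed white, 160 mm long, 20 mm wide, 18 mm thick, about 45 g. Origin: centre of its underside as it starts; x along its length, y across, z up. It lies flat on the floor of the mitre box along the channel, its cut end 5 to 15 mm from the saw blade, the other end sticking about 70 mm out of the +y end of the box.
- strip_center (a point): Middle of the strip (9 mm above its underside origin), same axes as the strip.
- tray: Grey plastic open tray, fixed, 230 mm (x) x 120 mm (y) and 35 mm high, walls and floor 5 mm thick. Origin: centre of the underside; x along its length, z up.
- tape_measure: Tape measure, black case 72 x 40 x 62 mm, loose, a bystander. Origin: centre of its underside.
- paint_tin: Paint tin, diameter 88 mm, 92 mm high, loose, a bystander. Origin: centre of its underside.
- glue_bottle: White glue bottle, diameter 58 mm, 150 mm high, loose, a bystander. Origin: centre of its underside.
There are look-alikes about, which are no part of the job. There is more than one size of the saw; the one meant has the size given above.

How it is judged:
At the end, for the whole second after the job is handed in: Saw teeth down in the slot of the tool block: teeth within 5 mm of the slot floor, blade along the slot (0.1 rad) and within 35 mm of its middle, upright within 0.2 rad; strip flat (0.1 rad) on the floor of the tray; both at rest (x of saw in the frame of saw_slot between -0.035 and 0.035 m and y of saw in the frame of saw_slot between -0.005 and 0.005 m and z of saw in the frame of saw_slot below 0.005 m and angle between the x axis of saw and the x axis of saw_slot, either way round below 0.1 rad and angle between saw's own z axis and vertical below 0.2 rad and linear speed of each of saw, strip below 0.02 m/s and x of strip_center in the frame of tray between -0.11 and 0.11 m and y of strip_center in the frame of tray between -0.055 and 0.055 m and z of strip_center in the frame of tray below 0.022 m and angle between strip's own x axis and vertical between 1.47 and 1.67 rad); the robot touches nothing.
It fails at once if the saw is dropped or thrown (moves faster than 0.5 m/s while not held) (linear speed of saw above 0.5 m/s and contact force between saw and the fingers below 0.1 N).
It fails at once if the tape measure is moved more than 30 mm (distance of tape_measure from where it was at the start of the episode above 0.03 m).
It fails at once if the paint tin is moved more than 30 mm (distance of paint_tin from where it was at the start of the episode above 0.03 m).
It fails at once if the glue bottle is moved more than 30 mm (distance of glue_bottle from where it was at the start of the episode above 0.03 m).
It also fails if it takes over 66 s, if anything falls off the work surface, if the arm or the gripper's body presses on something with over 40 N, if the wrist force passes 120 N, or if a joint passes its speed limit or range.

## Working session

There is one attempt and no reset: what is moved stays moved. The work goes in short steps, Python scripts to look and compute and a shell command to move; the robot and the scene stay as the last step left them, time stands still between calls to the robot, and variables do not carry over. Pictures are saved under pics/ and viewed, and the job is handed in when it is done.

```bash
mkdir -p pics; ls; python3 - <<'E'
from workcell import bot
import cv2
for n in ["scene","top","wrist"]:
    im=bot.read_camera(n); cv2.imwrite(f"pics/{n}0.png",cv2.cvtColor(im,cv2.COLOR_RGB2BGR))
    print(n,bot.camera_model(n))
print(bot.read_state())
E
```

```text
pics
scene {'intrinsics': array([[386.76117894,   0.        , 315.12919968],
       [  0.        , 386.76117894, 201.34466128],
       [  0.        ,   0.        ,   1.        ]]), 'rvec': array([ 2.30234514,  1.21908092, -0.3408316 ]), 'tvec': array([-0.41461017, -0.28202739,  1.63463777])}
top {'intrinsics': array([[448.49096027,   0.        , 314.49610566],
       [  0.        , 448.49096027, 198.02768836],
       [  0.        ,   0.        ,   1.        ]]), 'rvec': array([ 2.14398273, -2.09758841,  0.20697229]), 'tvec': array([0.11049027, 0.56845751, 1.38494856])}
wrist {'intrinsics': array([[320.12258489,   0.        , 317.88591686],
       [  0.        , 320.12258489, 203.12370411],
       [  0.        ,   0.        ,   1.        ]]), 'rvec': array([-2.2810825 , -1.722364  , -0.28854213]), 'tvec': array([-0.67314278, -0.04235526,  0.38149859])}
{'time': 0.15, 'q': array([ 1.25607649e+00,  2.64587389e-01,  1.60508709e+00, -1.19265577e-05,
        1.27368592e+00, -3.69459948e-02]), 'joint_vel': array([ 0.00146224, -0.00200619, -0.00339318, -0.00132773,  0.0023463 ,
        0.00110937]), 'joint_torque': array([-6.88408954e-05, -5.15902877e+01, -3.67958879e+01, -6.93543143e-05,
        8.07249831e-03,  3.97447707e-05]), 'tool_pos': array([0.18504591, 0.64886124, 0.40362837]), 'tcp_rot': array([-4.34877860e-01, -3.11104578e+00,  2.73683960e-03]), 'wrist_force': array([-0.03389261, -0.43395517,  0.62394385]), 'torque': array([ 0.00785967, -0.06730616, -0.04548369]), 'width': 1.0012432945210212}
```

View pics/scene0.png

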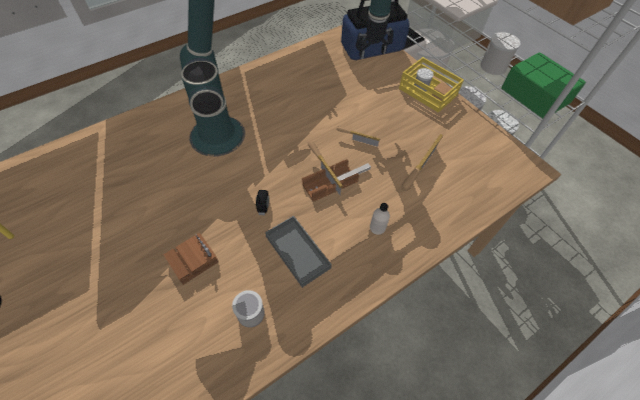

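View pics/top0.png

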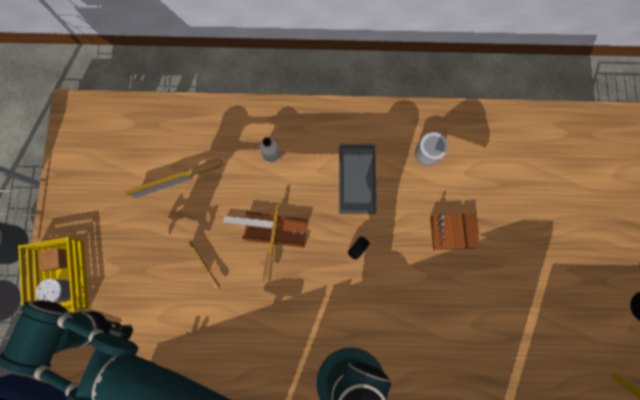

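View pics/wrist0.png

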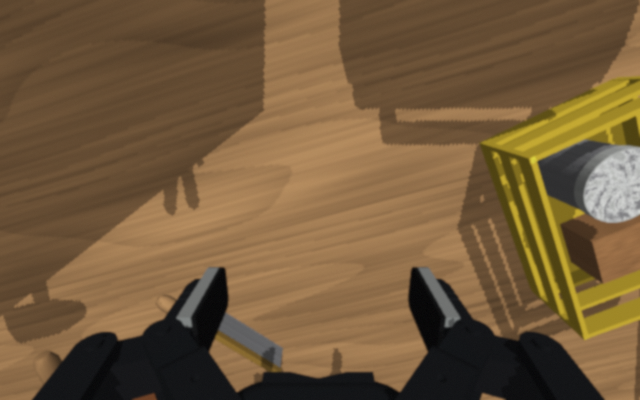

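The overview pictures show the mitre box with saw and strip at top px (275,228), the tray at (357,180) and the tool block at (455,230). The tin is at (432,150), the glue bottle at (270,150) and the tape at (358,247). I'll enlarge these areas.

```bash
cat > h.py <<'E'
import numpy as np, cv2
from workcell import bot
from scipy.spatial.transform import Rotation as R
def ray(n,uv,m=None):
    m=m or bot.camera_model(n); Rm=R.from_rotvec(m['rvec']).as_matrix()
    d=Rm.T@np.linalg.solve(m['intrinsics'],[uv[0],uv[1],1]); return -Rm.T@m['tvec'],d
def atz(n,uv,z,m=None):
    c,d=ray(n,uv,m); return c+d*(z-c[2])/d[2]
def proj(n,p,m=None):
    m=m or bot.camera_model(n)
    return cv2.projectPoints(np.array(p,float).reshape(-1,3),m['rvec'],m['tvec'],m['intrinsics'],None)[0].reshape(-1,2)
def tri(n1,u1,n2,u2):
    c,d=ray(n1,u1);e,f=ray(n2,u2)
    s=np.linalg.lstsq(np.c_[d,-f],e-c,rcond=None)[0]; a=c+d*s[0];b=e+f*s[1]; return (a+b)/2,np.linalg.norm(a-b)
def shot(n,name):
    m=bot.camera_model(n); im=cv2.cvtColor(bot.read_camera(n),cv2.COLOR_RGB2BGR); cv2.imwrite(f'pics/{name}.png',im); return im,m
def crop(src,x,y,w,h,k,name):
    im=cv2.imread(f'pics/{src}.png')[y:y+h,x:x+w]; im=cv2.resize(im,None,fx=k,fy=k,interpolation=cv2.INTER_CUBIC); cv2.imwrite(f'pics/{name}.png',im)
E
python3 - <<'E'
from h import *
crop('top0',215,180,110,100,6,'top0a'); crop('top0',330,130,160,130,5,'top0b')
crop('scene0',290,130,110,80,7,'sc0a'); crop('scene0',150,215,110,80,7,'sc0b')
E
```

```text
(no output)
```

View pics/top0a.png

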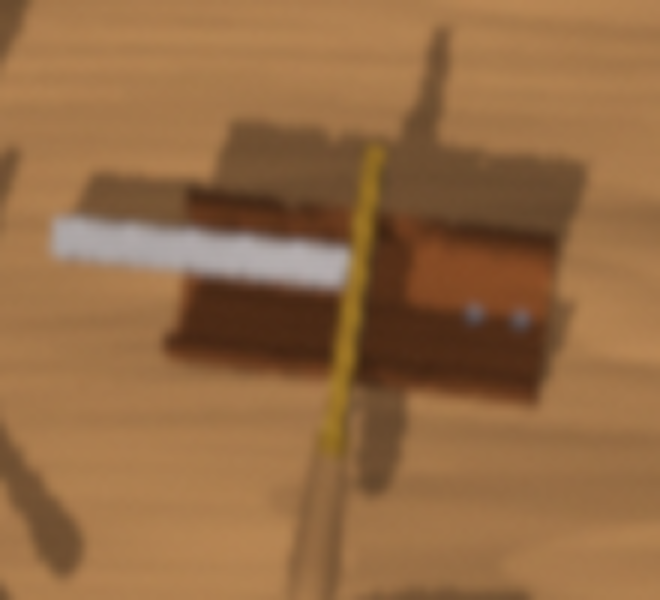

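View pics/top0b.png

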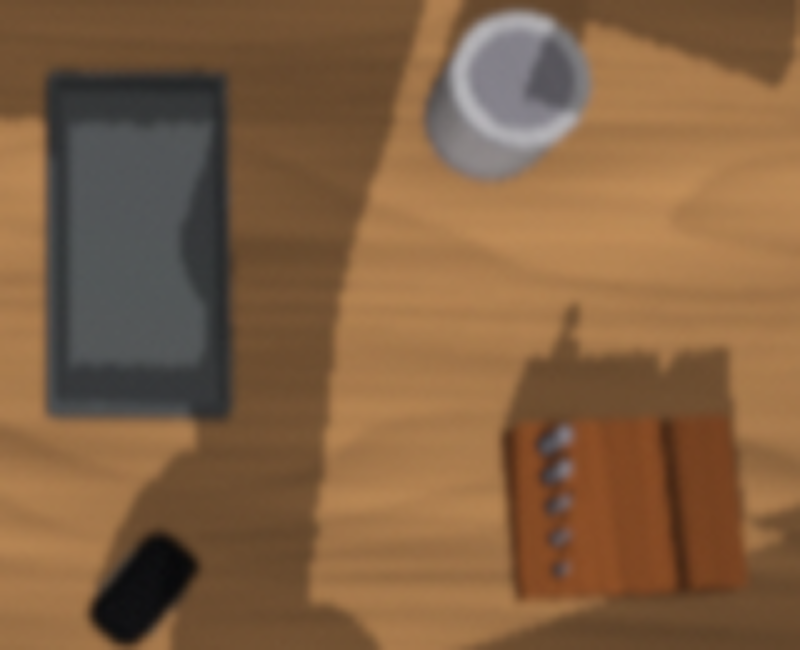

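View pics/sc0a.png

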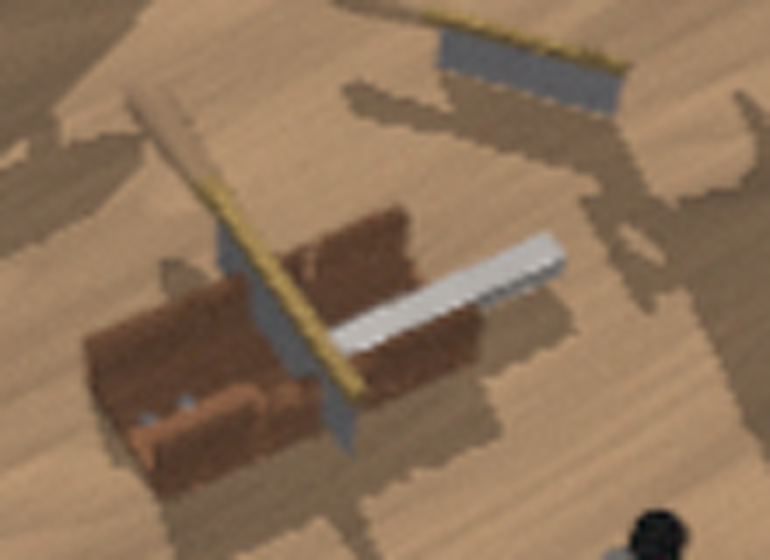

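View pics/sc0b.png

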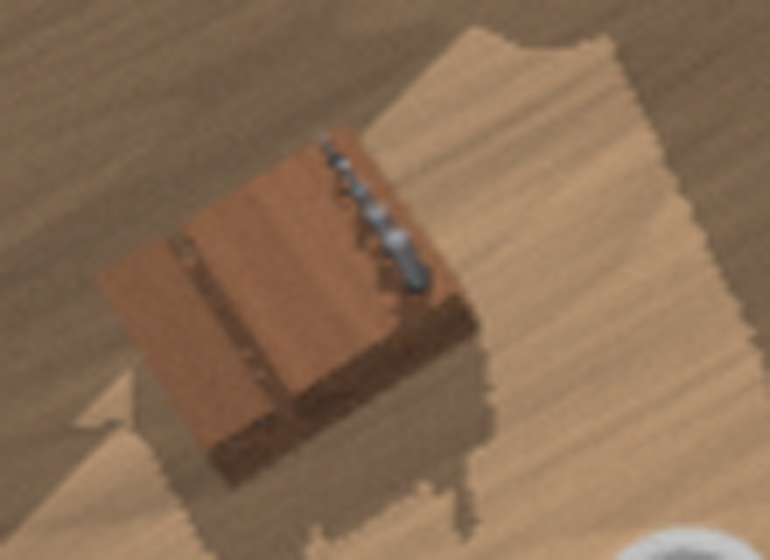

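```bash
python3 - <<'E'
from h import *
np.set_printoptions(precision=4,suppress=True)
A=lambda x,y:(215+(x+.5)/6-.5,180+(y+.5)/6-.5); B=lambda x,y:(330+(x+.5)/5-.5,130+(y+.5)/5-.5)
S=lambda x,y:(290+(x+.5)/7-.5,130+(y+.5)/7-.5); T=lambda x,y:(150+(x+.5)/7-.5,215+(y+.5)/7-.5)
f=lambda l,a,b:print(l,b,a, atz('top',a,.076), np.linalg.norm(0))
toe=atz('top',A(376,150),.076);heel=atz('top',A(333,450),.076)
print('saw',toe,heel,(toe+heel)/2,np.linalg.norm(toe-heel),'tri',tri('top',A(376,150),'scene',S(358,390)),tri('top',A(333,450),'scene',S(205,185)))
a=atz('top',A(55,238),.03);b=atz('top',A(350,265),.03);print('strip ends',a,b,np.linalg.norm(a-b))
for p in [(510,425),(730,418),(745,585),(520,598)]: print('block',atz('top',B(*p),.05))
for p in [(672,420),(686,588)]: print('slot top',atz('top',B(*p),.047))
for p in [(340,130),(478,325),(235,485),(97,272)]: print('block sc',atz('scene',T(*p),.05))
for p in [(182,240),(288,395)]: print('slot sc',atz('scene',T(*p),.047))
for p in [(47,72),(228,72),(230,415),(48,415)]: print('tray',atz('top',B(*p),.035))
print('tape',atz('top',B(145,588),.06),'tin',atz('top',B(520,78),.092),'glue',atz('top',(266,143),.15))
print(R.from_rotvec(bot.read_state()['tcp_rot']).as_matrix())
E
```

```text
saw [0.5381 0.2398 0.076 ] [0.381 0.256 0.076] [0.4595 0.2479 0.076 ] 0.15793718432521192 tri (array([0.5398, 0.2419, 0.0722]), np.float64(0.0041756635998383305)) (array([0.3815, 0.2568, 0.0702]), np.float64(0.0005657071134299475))
strip ends [0.4943 0.4148 0.03  ] [0.4831 0.2553 0.03  ] 0.1598742344077886
block [ 0.5211 -0.253   0.05  ]
block [ 0.5288 -0.3943  0.05  ]
block [ 0.4221 -0.3987  0.05  ]
block [ 0.4108 -0.2562  0.05  ]
slot top [ 0.5272 -0.358   0.047 ]
slot top [ 0.4197 -0.3623  0.047 ]
block sc [ 0.4183 -0.2702  0.05  ]
block sc [ 0.5488 -0.2614  0.05  ]
block sc [ 0.5581 -0.3874  0.05  ]
block sc [ 0.424  -0.3976  0.05  ]
slot sc [ 0.4289 -0.3579  0.047 ]
slot sc [ 0.5299 -0.3495  0.047 ]
tray [0.7551 0.0452 0.035 ]
tray [ 0.7578 -0.0756  0.035 ]
tray [ 0.5261 -0.0758  0.035 ]
tray [0.5235 0.042  0.035 ]
tape [ 0.4111 -0.0186  0.06  ] tin [ 0.7395 -0.2547  0.092 ] glue [0.7159 0.2752 0.15  ]
[[-0.9617  0.2742 -0.0005]
 [ 0.2742  0.9617 -0.0017]
 [ 0.0001 -0.0018 -1.    ]]
```

```bash
python3 -m jog '[[[0,-37.4,-31,4.5,0,0,-0.175],[0,-37.4,-31,4.5,0,0,-0.175],[0,-37.4,-31,4.5,0,0,-0.175],[0,-37.4,-31,4.5,0,0,-0.175],[0,-37.4,-31,4.5,0,0,-0.175],[0,-37.4,-31,4.5,0,0,-0.175],[0,-37.4,-31,4.5,0,0,-0.175],[0,-37.4,-31,4.5,0,0,-0.175],[0,-37.4,-31,4.5,0,0,-0.175],[0,-37.4,-31,4.5,0,0,-0.175],[0,-37.4,-31,4.5,0,0,-0.175]]]'
python3 - <<'E'
from h import *
s=bot.read_state(); print(s['time'],s['tool_pos'],R.from_rotvec(s['tcp_rot']).as_matrix(),s['q'],s['wrist_force'])
im,m=shot('wrist','w1'); np.save('w1.npy',m,allow_pickle=True); print(m)
E
```

```text
time: 1.52
tool_pos: [0.4592, 0.2495, 0.3597]
tcp_rot: [-0.159, -3.137, -0.001]
wrist_force: [-0.0, 1.0, 0.5]
width: 1.003
1.525 [0.4591559  0.24945879 0.35972677] [[-9.94879616e-01  1.01066889e-01 -1.81301994e-04]
 [ 1.01066815e-01  9.94879570e-01  3.75341604e-04]
 [ 2.18308258e-04  3.55096096e-04 -9.99999913e-01]] [ 4.49875079e-01  8.70490257e-03  1.97745188e+00  4.55572261e-04
  1.15543596e+00 -1.01986537e+00] [-0.03649396  1.00136858  0.48165268]
{'intrinsics': array([[320.12258489,   0.        , 317.88591686],
       [  0.        , 320.12258489, 203.12370411],
       [  0.        ,   0.        ,   1.        ]]), 'rvec': array([-2.13287373, -1.92748177, -0.32534638]), 'tvec': array([-0.29393357, -0.43479228,  0.19670097])}
```

View pics/w1.png

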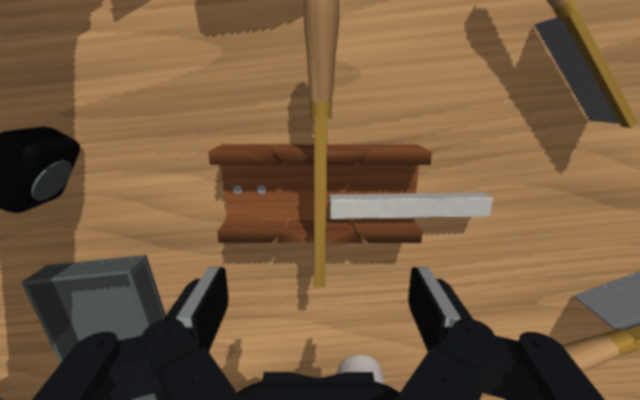

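The wrist view shows the brass back running almost straight down column 320, from (321,102) to (320,287). The strip spans (330,208)–(492,206).

```bash
python3 - <<'E'
from h import *
np.set_printoptions(precision=4,suppress=True)
m=np.load('w1.npy',allow_pickle=True).item()
h=atz('w',(321,102),.076,m);t=atz('w',(320,287),.076,m);print(h,t,(h+t)/2,np.linalg.norm(h-t),np.arctan2(*(t-h)[1::-1]))
for p in [(330,196),(330,219),(491,195),(492,216)]: print('strip',atz('w',p,.030,m))
for p in [(209,149),(432,150),(422,241),(219,241)]: print('box',atz('w',p,.044,m))
print('tray corner',atz('w',(24,285),.035,m),atz('w',(148,257),.035,m))
s=bot.read_state();print(proj('w',s['tool_pos']+[0,0,-.155],m),proj('w',[s['tool_pos']+[0,0,-.173]],m))
crop('w1',190,90,260,200,3,'w1a')
E
```

```text
[0.3814 0.2591 0.076 ] [0.5428 0.2423 0.076 ] [0.4621 0.2507 0.076 ] 0.16224088703059666 -0.10364781899920451
strip [0.4711 0.2596 0.03  ]
strip [0.4953 0.2574 0.03  ]
strip [0.486  0.4164 0.03  ]
strip [0.5084 0.4191 0.03  ]
box [0.412  0.1563 0.044 ]
box [0.4329 0.3536 0.044 ]
box [0.5219 0.3452 0.044 ]
box [0.5018 0.1469 0.044 ]
tray corner [ 0.536 -0.074  0.035] [0.5164 0.0668 0.035 ]
[[319.1957 291.6592]] [[319.0787 270.6833]]
```

View pics/w1a.png

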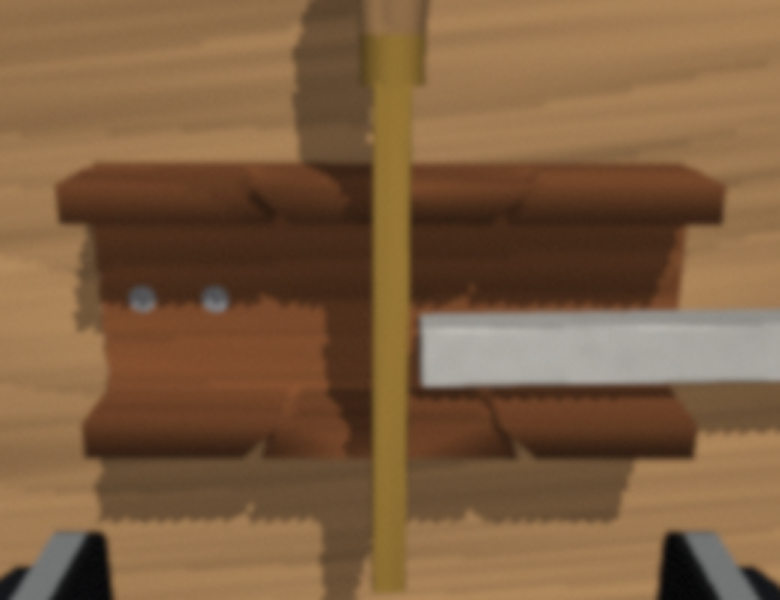

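```bash
python3 -m jog '[[[0.3,-0.4,0.1,5,0,0,0],[0.3,-0.4,0.1,10,0,0,0],[0.3,-0.4,0.1,13.4,0,0,0],[0.3,-0.4,0.1,13.4,0,0,0],[0.3,-0.4,0.1,13.4,0,0,0]]]' 50
python3 - <<'E'
from h import *
shot('wrist','w2')
E
```

```text
time: 2.2
tool_pos: [0.4643, 0.25, 0.227]
tcp_rot: [0.159, 3.136, 0.002]
wrist_force: [0.7, 0.0, -0.5]
width: 0.699
```

View pics/w2.png

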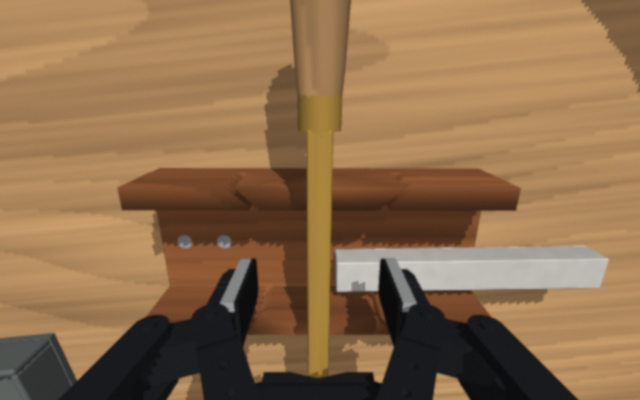

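The back at column 319 lies midway between the pads (245 and 393), so I'll close and lift.

```bash
python3 -m jog '[[[0.9,0,0,0,0,0,0],[1,0,0,0,0,0,0],[1,0,0,0,0,0,0],[1,0,0,0,0,0,0],[1,0,0,0,0,0,0],[1,0,0,0,0,0,0]]]' 50
python3 -m jog '[[[1,0,0,-1,0,0,0],[1,0,0,-2.5,0,0,0],[1,0,0,-5,0,0,0],[1,0,0,-8,0,0,0],[1,0,0,-11,0,0,0],[1,0,0,-13,0,0,0],[1,0,0,-13,0,0,0]]]'
python3 - <<'E'
from h import *
shot('wrist','w3')
E
```

```text
time: 3.0
tool_pos: [0.4643, 0.2493, 0.2266]
tcp_rot: [0.162, 3.136, 0.001]
wrist_force: [-1.7, 0.3, 4.9]
width: 0.104
time: 3.88
tool_pos: [0.4644, 0.249, 0.3583]
tcp_rot: [0.161, 3.133, 0.002]
wrist_force: [-0.2, -0.9, -1.3]
width: 0.102
```

View pics/w3.png

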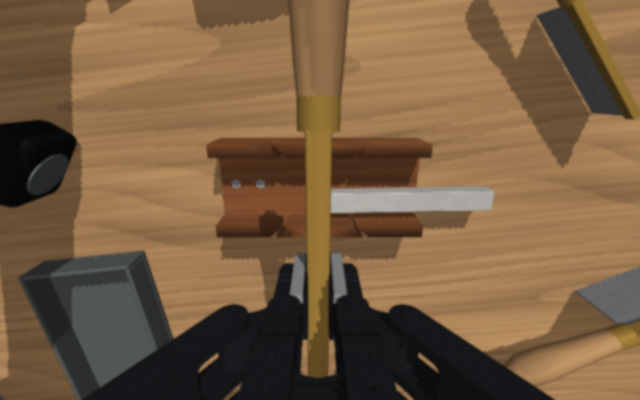

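The saw is held in the jaws, back straight, with the heel/ferrule boundary at (319,130). Next I'll carry it towards the block, stopping short to measure the slot.

```bash
python3 -m jog '[[[1,-0.3,-3,-0.5,0,0,0],[1,-0.8,-7.5,-1,0,0,0],[1,-1.3,-12.5,-1,0,0,0],[1,-1.8,-17.5,-1,0,0,0],[1,-2.3,-22.5,-1,0,0,0],[1,-2.8,-27.5,-1,0,0,0],[1,-3.3,-32.5,-1,0,0,0],[1,-3.8,-37.5,-1,0,0,0],[1,-4.3,-41.5,-1,0,0,0],[1,-4.5,-44,-1,0,0,0],[1,-4.55,-44.8,-1,0,0,0],[1,-4.55,-44.8,-1,0,0,0]]]'
python3 - <<'E'
from h import *
s=bot.read_state(); print(s['tool_pos'],s['tcp_rot'],s['q'])
im,m=shot('wrist','w4'); np.save('w4.npy',m,allow_pickle=True)
E
```

```text
time: 5.42
tool_pos: [0.4627, -0.2012, 0.3646]
tcp_rot: [-0.163, -3.135, -0.002]
wrist_force: [0.1, -0.1, -1.5]
width: 0.106
[ 0.46267213 -0.20117689  0.36458168] [-1.62715256e-01 -3.13531399e+00 -1.85648958e-03] [-4.59622097e-01 -3.00832645e-02  2.00647020e+00  2.92761699e-04
  1.16756462e+00 -1.92683146e+00]
```

View pics/w4.png

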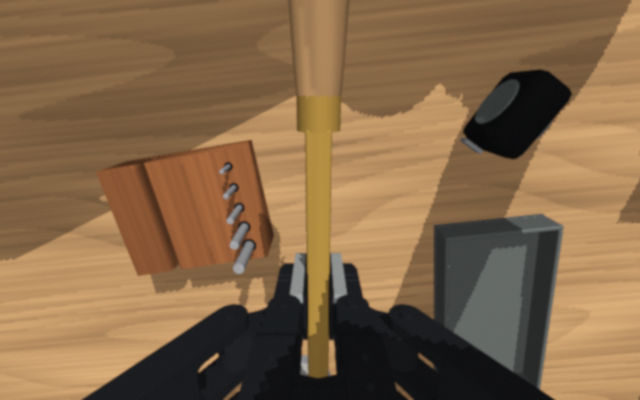

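```bash
python3 - <<'E'
from h import *
crop('w4',80,120,220,170,3.5,'w4a')
E
```

```text
(no output)
```

View pics/w4a.png

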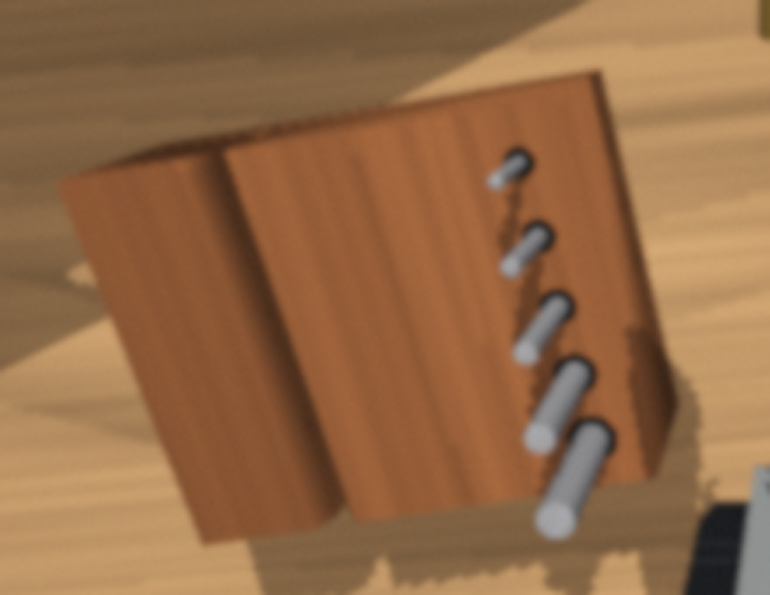

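```bash
python3 - <<'E'
from h import *
from scipy.optimize import least_squares
np.set_printoptions(precision=4,suppress=True)
m=np.load('w4.npy',allow_pickle=True).item()
W=lambda p:(80+(p[0]+.5)/3.5-.5,120+(p[1]+.5)/3.5-.5)
px=[(60,183),(600,72),(657,478),(205,545),(225,150),(352,520)]
loc=np.array([(-55,-40),(-55,95),(55,95),(55,-40),(-55,6.5),(55,6.5)])/1000
P=np.array([atz('w',W(p),.05,m) for p in px])[:,:2]
print(P); print(np.linalg.norm(P[0]-P[1]),np.linalg.norm(P[1]-P[2]),np.linalg.norm(P[2]-P[3]),np.linalg.norm(P[3]-P[0]))
def f(v):
    c,s=np.cos(v[2]),np.sin(v[2]); return ((loc@np.array([[c,s],[-s,c]])+v[:2])-P).ravel()
r=least_squares(f,[.47,-.36,.05]); print('fit',r.x,r.fun.reshape(-1,2)*1e3)
# bottom/hand: heel of back in tool frame
s=bot.read_state();zt=s['tool_pos'][2]
for p in [(305,130),(332,130),(319,130)]: 
    q=atz('w',p,zt-.1506,m); print(q, R.from_rotvec(s['tcp_rot']).inv().apply(q-s['tool_pos']))
# camera bias test: project the slot in top
v=r.x;c,sn=np.cos(v[2]),np.sin(v[2])
cor=[(v[0]+c*x-sn*y,v[1]+sn*x+c*y,.05) for x,y in loc]
print(proj('top',cor))
E
```

```text
[[ 0.4245 -0.3991]
 [ 0.4108 -0.2551]
 [ 0.5253 -0.2586]
 [ 0.5334 -0.3925]
 [ 0.4204 -0.3542]
 [ 0.5297 -0.348 ]]
0.14466332976792723 0.11460530757246362 0.1342088030220786 0.10910643967604802
fit [ 0.4751 -0.355   0.0533] [[-2.1452  1.1769]
 [ 4.3273 -8.0316]
 [-0.3812  1.3018]
 [-1.2096  0.4624]
 [-0.5848  2.6724]
 [-0.0065  2.4182]]
[ 0.3898 -0.1987  0.2142] [ 0.0725 -0.0057  0.1507]
[ 0.3908 -0.1889  0.2142] [0.0725 0.0042 0.1507]
[ 0.3904 -0.1936  0.2142] [ 0.0725 -0.0006  0.1507]
[[478.3557 246.523 ]
 [435.7523 247.87  ]
 [432.8847 213.4463]
 [474.8668 212.1507]
 [463.6902 246.9867]
 [460.415  212.5967]]
```

```bash
cat >> h.py <<'E'
def wire(v,lw=None):
    c,s=np.cos(v[2]),np.sin(v[2])
    T=lambda x,y,z:(v[0]+(c*x-s*y)/1000,v[1]+(s*x+c*y)/1000,z/1000)
    L=[]
    for z in (0,50):
        q=[(-55,-40),(-55,95),(55,95),(55,-40)]
        L+=[(T(*q[i],z),T(*q[(i+1)%4],z)) for i in range(4)]
    L+=[(T(x,y,0),T(x,y,50)) for x in(-55,55) for y in (-40,95)]
    L+=[(T(-55,y,50),T(55,y,50)) for y in (-6.5,6.5)]+[(T(-55,80,50),T(55,80,50))]+[(T(-55,y,44),T(55,y,44)) for y in (-2.25,2.25)]
    return L
def overlay(src,n,m,L,x,y,w,h,k,name):
    im=cv2.imread(f'pics/{src}.png')[y:y+h,x:x+w]; im=cv2.resize(im,None,fx=k,fy=k,interpolation=cv2.INTER_CUBIC)
    for a,b in L:
        p=proj(n,[a,b],m); p=((p+.5-[x,y])*k-.5)*8
        cv2.line(im,tuple(int(i) for i in p[0]),tuple(int(i) for i in p[1]),(0,255,0),1,cv2.LINE_AA,3)
    cv2.imwrite(f'pics/{name}.png',im)
E
python3 - <<'E'
from h import *
m=np.load('w4.npy',allow_pickle=True).item()
v=[.475,-.355,.053]
overlay('w4','wrist',m,wire(v),80,120,220,170,3.5,'ov1')
overlay('top0','top',bot.camera_model('top'),wire(v),400,190,110,80,6,'ov2')
E
```

```text
(no output)
```

View pics/ov1.png

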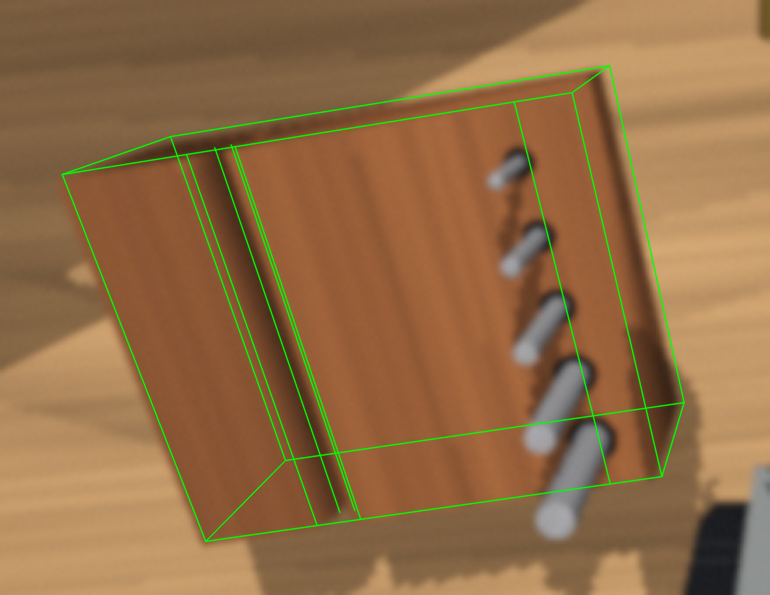

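View pics/ov2.png

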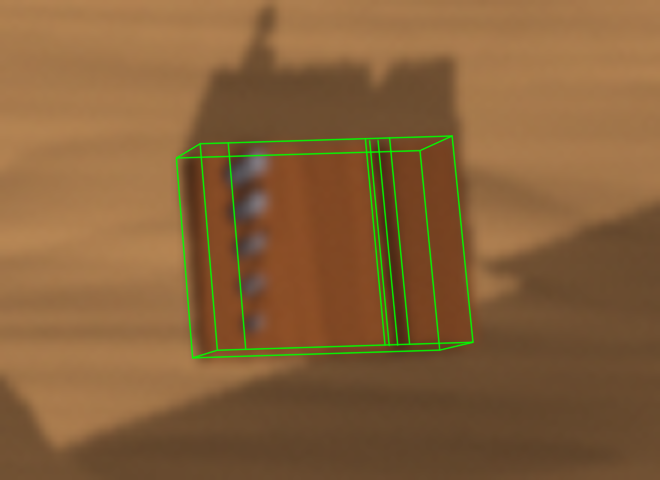

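```bash
python3 - <<'E'
from h import *
from scipy.optimize import least_squares
np.set_printoptions(precision=4,suppress=True)
m=np.load('w4.npy',allow_pickle=True).item()
W=lambda p:(80+(p[0]+.5)/3.5-.5,120+(p[1]+.5)/3.5-.5)
def fit(im):
    def f(v):
        c,s=np.cos(v[2]),np.sin(v[2]); out=[]
        for p,x,y,wx,wy in im:
            P=atz('w',W(p),.05,m)[:2]-v[:2]; l=np.array([c*P[0]+s*P[1],-s*P[0]+c*P[1]])*1e3-[x,y]; out+=[l[0]*wx,l[1]*wy]
        return np.array(out)
    r=least_squares(f,[.475,-.355,.05]); return r.x,r.fun.reshape(-1,2)
D=[((60,183),-55,-40,1,1),((657,478),55,95,1,1),((205,545),55,-40,1,1),((225,150),-55,6.5,1,1),((352,520),55,6.5,1,1)]+[(p,0,80,0,.6) for p in [(518,160),(540,235),(557,305),(573,372),(592,438)]]
print(fit(D))
E
```

```text
(array([ 0.476 , -0.3568,  0.0608]), array([[ 0.9605,  0.9503],
       [ 0.21  ,  0.0971],
       [ 0.0669,  0.8884],
       [-0.3363, -0.4489],
       [-0.9011, -0.992 ],
       [-0.    , -0.2801],
       [-0.    ,  0.0803],
       [-0.    , -0.1305],
       [ 0.    , -0.3852],
       [ 0.    , -0.1092]]))
```

Slot fit: middle (0.476, −0.357), yaw 0.06, with residuals of 1 mm or less. I'll move above it at this height, then look.

```bash
python3 -m jog '[[[1,-0.5,-3,0,0,0,-0.03],[1,-1.3,-7,0,0,0,-0.08],[1,-2,-11,0,0,0,-0.12],[1,-2.5,-14,0,0,0,-0.15],[1,-2.74,-15.38,0,0,0,-0.164],[1,-2.74,-15.38,0,0,0,-0.164],[1,-2.74,-15.38,4,0,0,-0.164],[1,-2.74,-15.38,7.5,0,0,-0.164],[1,-2.74,-15.38,8.5,0,0,-0.164],[1,-2.74,-15.38,8.5,0,0,-0.164]]]'
python3 - <<'E'
from h import *
s=bot.read_state(); print(s['tool_pos'],R.from_rotvec(s['tcp_rot']).as_matrix()[:,:2],s['q'])
im,m=shot('wrist','w5'); np.save('w5.npy',m,allow_pickle=True); shot('scene','s5'); shot('top','t5')
crop('s5',150,200,110,90,7,'s5a'); crop('t5',400,180,110,90,7,'t5a')
E
```

```text
time: 6.72
tool_pos: [0.4746, -0.356, 0.2804]
tcp_rot: [0.097, -3.139, -0.002]
wrist_force: [0.3, -0.2, -1.3]
width: 0.105
[ 0.47464085 -0.35603811  0.28041179] [[-9.98078861e-01 -6.19481701e-02]
 [-6.19493171e-02  9.98078631e-01]
 [ 9.31973992e-04  1.21304594e-03]] [-6.85632308e-01  2.18472150e-01  1.90186568e+00  2.99796570e-04
  1.02276301e+00 -2.31857350e+00]
```

View pics/w5.png

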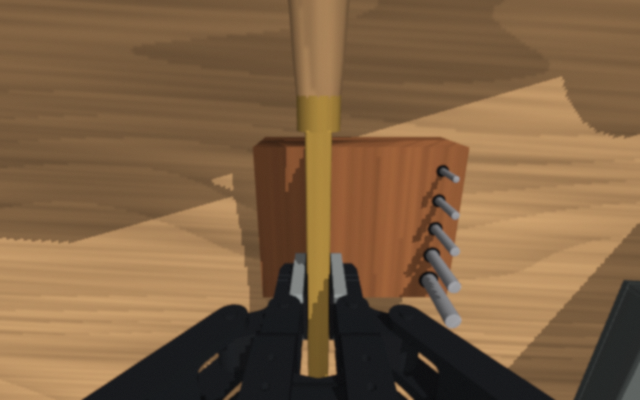

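View pics/s5a.png

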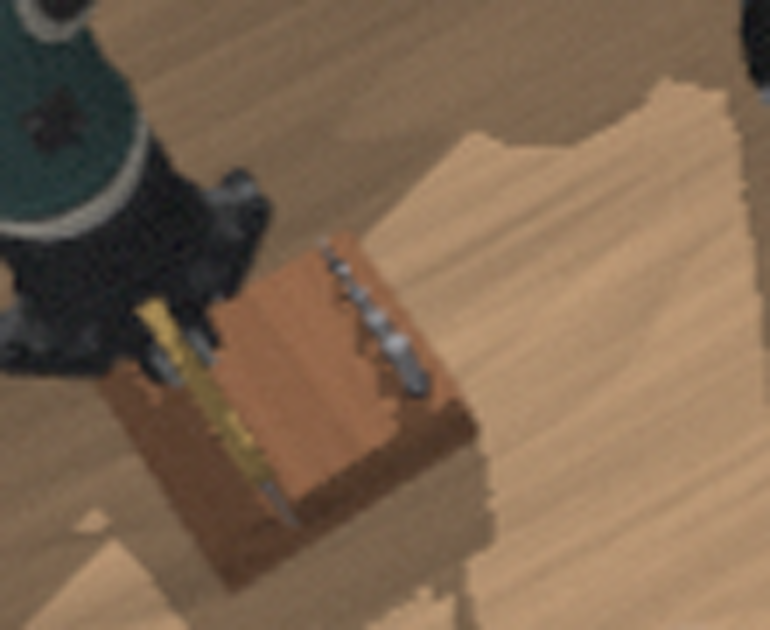

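View pics/t5a.png

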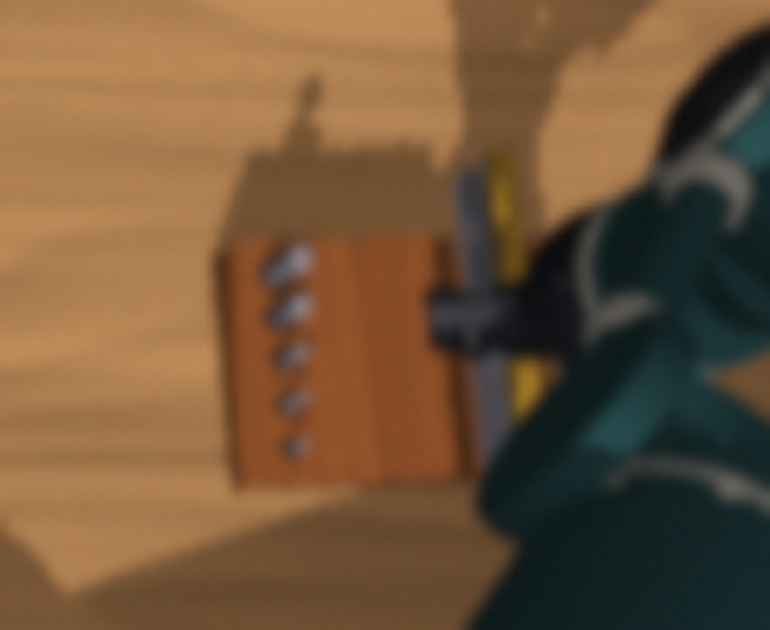

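```bash
python3 - <<'E'
from h import *
m=np.load('w5.npy',allow_pickle=True).item()
overlay('w5','wrist',m,wire([.476,-.357,.0608]),230,120,260,190,3,'ov3')
E
```

```text
(no output)
```

View pics/ov3.png

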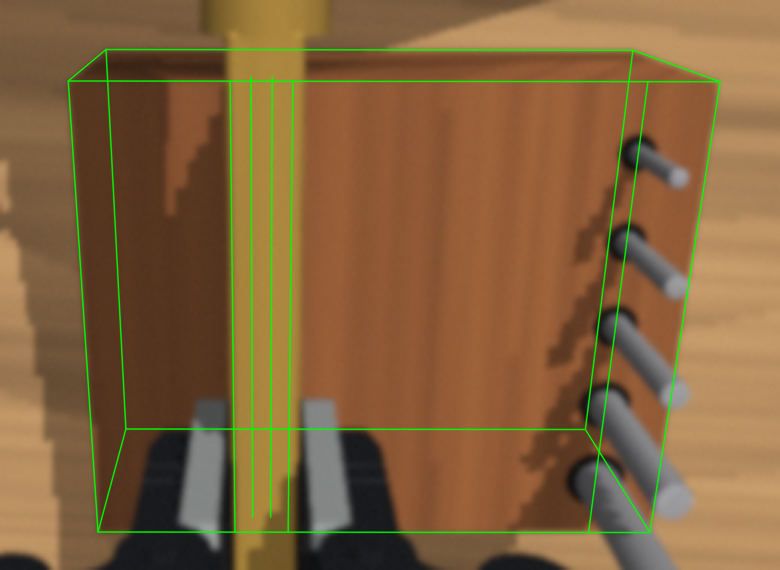

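Block edges match the overlay, and the slot lies about 1 mm to −y of the blade. I'll shift 1 mm and descend slowly.

```bash
python3 -m jog '[[[1,0,-0.1,0.8,0,0,0],[1,0,-0.1,1.6,0,0,0],[1,0,-0.1,2.2,0,0,0],[1,0,-0.1,2.6,0,0,0],[1,0,-0.1,3,0,0,0],[1,0,-0.1,3,0,0,0]]]'
python3 - <<'E'
from h import *
shot('top','t6');shot('scene','s6');crop('s6',150,200,110,90,7,'s6a');crop('t6',400,180,110,90,7,'t6a')
E
```

```text
time: 7.62
tool_pos: [0.4745, -0.358, 0.2502]
tcp_rot: [0.096, -3.139, -0.001]
wrist_force: [-0.8, -0.3, -1.7]
width: 0.105
```

View pics/s6a.png

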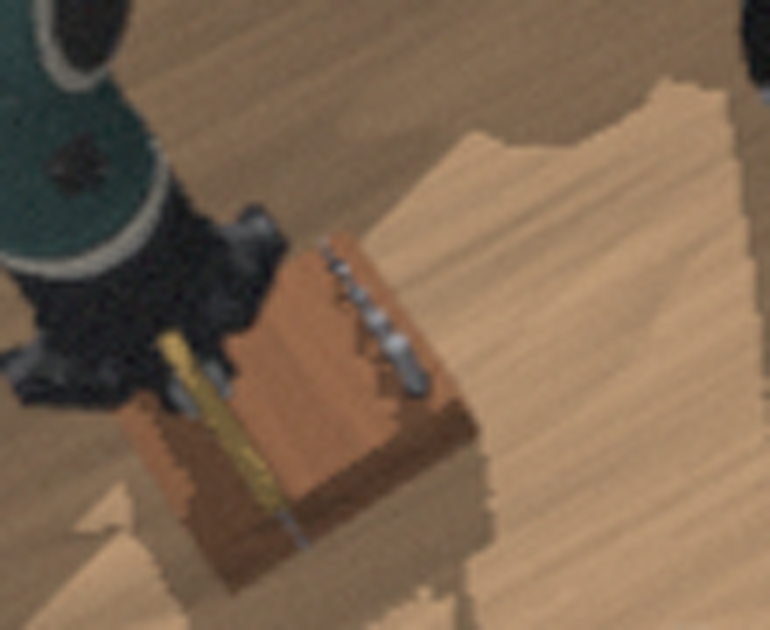

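View pics/t6a.png

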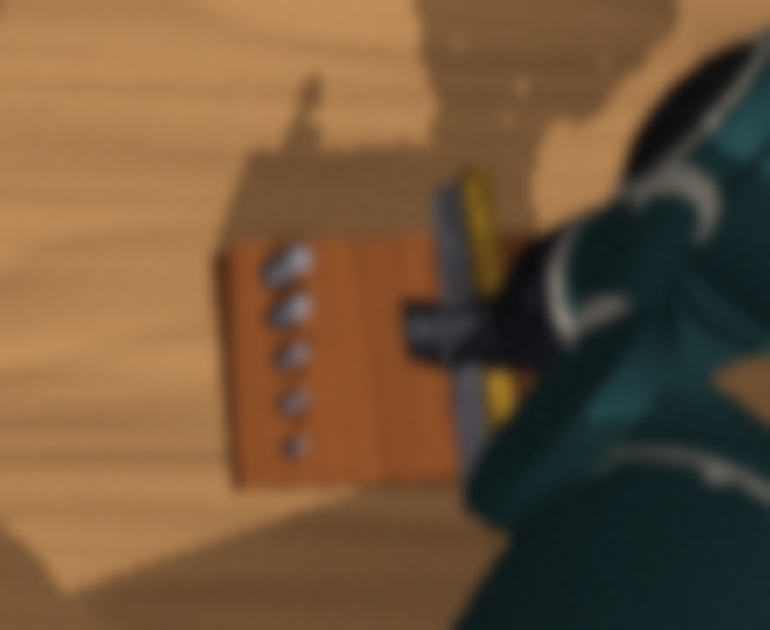

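The blade is 14 mm below the block top with no contact force, so it is in the slot. I'll lower it the rest of the way.

```bash
python3 -m jog '[[[1,0,0,0.5,0,0,0],[1,0,0,1,0,0,0],[1,0,0,1.3,0,0,0],[1,0,0,1.5,0,0,0],[1,0,0,1.5,0,0,0]]]'
python3 -m jog '[[[1,0,0,0.1,0,0,0],[1,0,0,0.15,0,0,0],[1,0,0,0.2,0,0,0],[1,0,0,0.2,0,0,0]]]'
```

```text
time: 8.35
tool_pos: [0.4746, -0.3581, 0.2355]
tcp_rot: [0.096, -3.14, -0.0]
wrist_force: [-0.3, 0.4, -1.3]
width: 0.105
time: 8.85
tool_pos: [0.4747, -0.3581, 0.2337]
tcp_rot: [-0.096, 3.14, -0.0]
wrist_force: [0.2, 0.4, -2.0]
width: 0.105
```

```bash
python3 -m jog '[[[1,0,0,0.05,0,0,0],[1,0,0,0.1,0,0,0],[1,0,0,0.1,0,0,0]]]'
python3 -m jog '[[[1,0,0,0.05,0,0,0],[1,0,0,0.1,0,0,0],[1,0,0,0.1,0,0,0]]]'
```

```text
time: 9.22
tool_pos: [0.4747, -0.3581, 0.2327]
tcp_rot: [-0.096, 3.14, -0.0]
wrist_force: [-0.0, -0.2, -1.0]
width: 0.107
time: 9.6
tool_pos: [0.4747, -0.3583, 0.2327]
tcp_rot: [-0.096, 3.14, -0.001]
wrist_force: [-2.5, 1.2, 5.2]
width: 0.101
```

Floor contact: the height stopped at 0.2327 (0.2326 predicted) with +5 N. Now release gently.

```bash
python3 -m jog '[[[0.85,0,0,0,0,0,0],[0.75,0,0,0,0,0,0],[0.65,0,0,0,0,0,0],[0.55,0,0,0,0,0,0],[0.55,0,0,0,0,0,0]]]'
python3 -m jog '[[[0.55,0,0,-2,0,0,0],[0.55,0,0,-6,0,0,0],[0.55,0,0,-12,0,0,0],[0.55,0,0,-15,0,0,0],[0.55,0,0,-15,0,0,0]]]'
python3 - <<'E'
from h import *
s=bot.read_state(); print(s['tool_pos'],R.from_rotvec(s['tcp_rot']).as_matrix()[:,:2],s['q'])
im,m=shot('wrist','w7'); np.save('w7.npy',m,allow_pickle=True);shot('scene','s7');crop('s7',150,200,110,90,7,'s7a')
E
```

```text
time: 10.22
tool_pos: [0.4747, -0.3581, 0.2316]
tcp_rot: [0.096, -3.14, -0.0]
wrist_force: [0.3, -0.5, 0.4]
width: 0.449
time: 10.85
tool_pos: [0.4756, -0.3589, 0.3874]
tcp_rot: [-0.096, 3.133, -0.01]
wrist_force: [0.6, -0.2, 0.0]
width: 0.451
[ 0.47564587 -0.35887003  0.38743631] [[-0.99810307 -0.06112936]
 [-0.06117371  0.99810908]
 [-0.00693056 -0.00643976]] [-6.88172135e-01  1.23897628e-01  1.80195223e+00  6.64723365e-06
  1.20628205e+00 -2.32016189e+00]
```

View pics/w7.png

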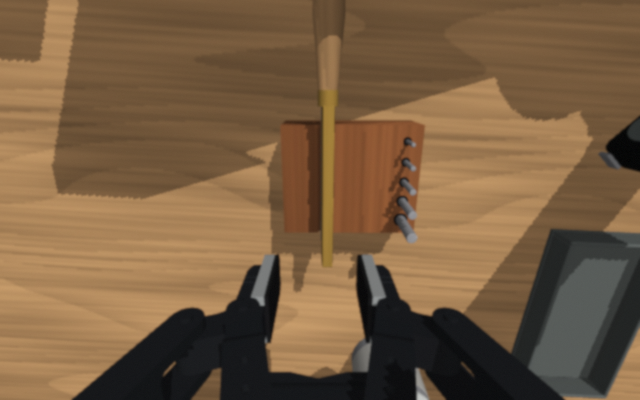

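View pics/s7a.png

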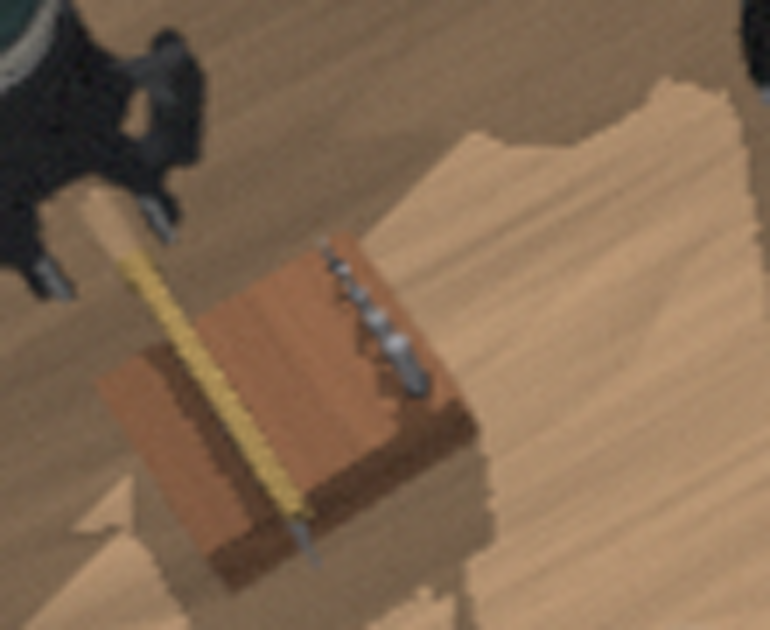

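```bash
python3 - <<'E'
from h import *
np.set_printoptions(precision=4,suppress=True)
m=np.load('w7.npy',allow_pickle=True).item()
h=atz('w',(328.5,106),.082,m);t=atz('w',(327,267),.082,m);c=(h+t)/2
print(h,t,c,np.linalg.norm(t-h),np.arctan2(*(t-h)[1::-1]))
d=c[:2]-[.476,-.357];print('slot frame',np.cos(.06)*d[0]+np.sin(.06)*d[1],-np.sin(.06)*d[0]+np.cos(.06)*d[1])
overlay('w7','wrist',m,wire([.476,-.357,.06]),260,80,180,200,3,'ov7')
# tray, strip
for p in [(552,231),(512,352),(558,388)]: print('tray',atz('w',p,.035,m))
E
```

```text
[ 0.4029 -0.3571  0.082 ] [ 0.5532 -0.3477  0.082 ] [ 0.4781 -0.3524  0.082 ] 0.15063275777220247 0.06263376948372923
slot frame 0.002329278111952839 0.004433490221144869
tray [ 0.5203 -0.1031  0.035 ]
tray [ 0.6886 -0.1023  0.035 ]
tray [ 0.7443 -0.0256  0.035 ]
```

View pics/ov7.png

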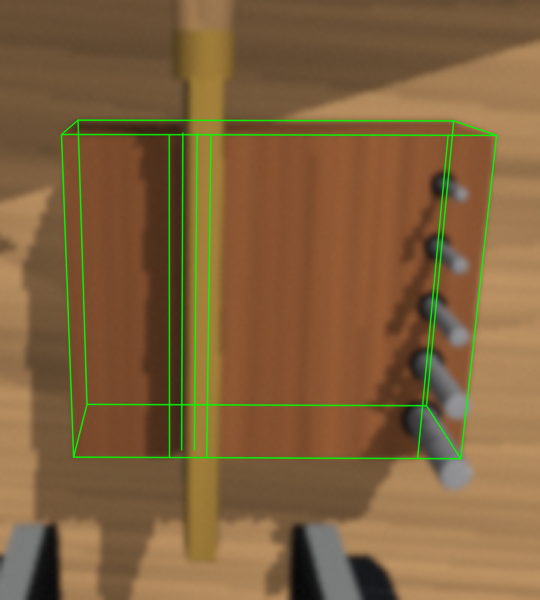

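Saw check: seen at rest height z=0.082, the back measures 150.6 mm, which confirms the teeth are on the floor. It sits 2 mm from the slot's middle, its yaw error is about 0, and it leans about 0.07 rad; all are within limits. Next is the strip: I'll move over its overhanging part with the jaws turned across it.

```bash
python3 -m jog '[[[0.5,-0.3,5,0.2,0,0,0.12],[0.5,-0.8,11,0.5,0,0,0.26],[0.5,-1.3,17,0.7,0,0,0.4],[0.5,-1.8,23,1,0,0,0.55],[0.5,-2.3,29,1.2,0,0,0.7],[0.5,-2.8,35,1.5,0,0,0.85],[0.5,-3.3,41,1.7,0,0,1.0],[0.5,-3.8,47,2,0,0,1.15],[0.5,-4.4,53,2.2,0,0,1.3],[0.5,-5,59,2.5,0,0,1.45],[0.5,-5.6,65,2.7,0,0,1.6],[0.5,-6.1,70,2.7,0,0,1.72]]]'
python3 -m jog '[[[0.5,3.5,0,0,0,0,0],[0.5,3.5,0,0,0,0,0],[0.5,3.5,0,0,0,0,0]]]'
python3 - <<'E'
from h import *
s=bot.read_state(); print(s['tool_pos'],R.from_rotvec(s['tcp_rot']).as_matrix()[:,:2],s['q'])
im,m=shot('wrist','w8'); np.save('w8.npy',m,allow_pickle=True)
E
```

```text
time: 12.45
tool_pos: [0.4916, 0.3462, 0.3519]
tcp_rot: [-2.32, -2.117, 0.007]
wrist_force: [0.7, -0.0, 0.0]
width: 0.501
time: 12.82
tool_pos: [0.4952, 0.3786, 0.3527]
tcp_rot: [-2.316, -2.122, 0.006]
wrist_force: [1.1, 0.3, 0.2]
width: 0.497
[0.49516933 0.37857003 0.35265189] [[ 0.08740411  0.99616832]
 [ 0.99616879 -0.08741213]
 [-0.00287354 -0.00279333]] [ 6.12885359e-01  2.05351221e-01  1.77374061e+00 -4.31459897e-04
  1.16648867e+00  7.00576037e-01]
```

View pics/w8.png

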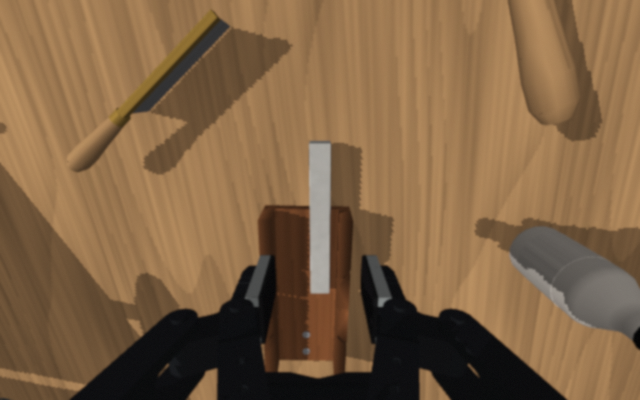

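```bash
python3 - <<'E'
from h import *
np.set_printoptions(precision=4,suppress=True)
m=np.load('w8.npy',allow_pickle=True).item()
crop('w8',240,130,140,240,2.5,'w8a')
a=atz('w',(320,143),.03,m);b=atz('w',(320,292.5),.03,m);print(a,b,(a+b)/2,np.linalg.norm(a-b),np.arctan2(*(a-b)[1::-1]))
e=[atz('w',p,.044,m) for p in [(262,207),(352,207)]];print('box end',e)
print('bottle',atz('w',(548,260),.0,m))
s=bot.read_state();print(s['tool_pos'],R.from_rotvec(s['tcp_rot']).as_matrix())
E
```

```text
[0.499  0.4178 0.03  ] [0.4854 0.2594 0.03  ] [0.4922 0.3386 0.03  ] 0.15903412695355668 1.4854517681636108
box end [array([0.4408, 0.3661, 0.044 ]), array([0.5235, 0.3589, 0.044 ])]
bottle [0.7448 0.2594 0.    ]
[0.4954 0.3782 0.3532] [[ 0.0883  0.9961 -0.0023]
 [ 0.9961 -0.0883 -0.0021]
 [-0.0023 -0.0021 -1.    ]]
```

View pics/w8a.png

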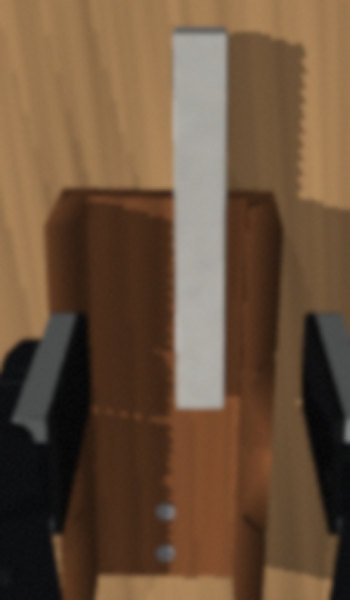

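Strip measured at 159 mm long, centre (0.492, 0.339). The overhang lies between y=0.35 and 0.418, so I'll grip at y=0.385.

```bash
python3 -m jog '[[[0.5,0.7,0,5,0,0,0],[0.5,0.7,0,10,0,0,0],[0.5,0.7,0,14,0,0,0],[0.5,0.7,0,16.2,0,0,0],[0.5,0.7,0,16.6,0,0,0],[0.5,0.7,0,16.6,0,0,0]]]' 50
python3 - <<'E'
from h import *
shot('wrist','w9')
E
```

```text
time: 13.62
tool_pos: [0.4968, 0.3856, 0.1893]
tcp_rot: [2.318, 2.12, 0.001]
wrist_force: [0.3, 0.5, 0.9]
width: 0.498
```

View pics/w9.png

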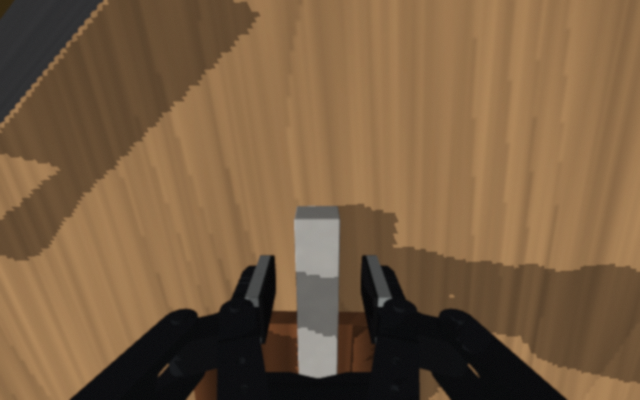

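The strip (296–340) is centred between the pads, so I'll close and lift.

```bash
python3 -m jog '[[[0.5,0,0,0.3,0,0,0],[0.8,0,0,0.3,0,0,0],[1,0,0,0.3,0,0,0],[1,0,0,0.3,0,0,0],[1,0,0,0.3,0,0,0],[1,0,0,0.3,0,0,0]]]' 50
python3 -m jog '[[[1,0,0,-1,0,0,0],[1,0,0,-3,0,0,0],[1,0,0,-7,0,0,0],[1,0,0,-11,0,0,0],[1,0,0,-13,0,0,0],[1,0,0,-13,0,0,0]]]'
python3 - <<'E'
from h import *
s=bot.read_state(); print(s['tool_pos'],R.from_rotvec(s['tcp_rot']).as_matrix()[:,:2],s['q'])
im,m=shot('wrist','w10'); np.save('w10.npy',m,allow_pickle=True); shot('scene','s10'); crop('s10',290,90,140,110,5.5,'s10a')
E
```

```text
time: 14.42
tool_pos: [0.4966, 0.3864, 0.1863]
tcp_rot: [2.317, 2.122, 0.001]
wrist_force: [-0.7, -0.1, 6.3]
width: 0.22
time: 15.18
tool_pos: [0.497, 0.3866, 0.3182]
tcp_rot: [2.317, 2.121, 0.007]
wrist_force: [-0.5, -0.1, -0.4]
width: 0.223
[0.49700273 0.38658122 0.31817183] [[ 0.08786222  0.99612576]
 [ 0.99612826 -0.08787224]
 [ 0.0029534   0.00345434]] [ 6.21519129e-01  2.43520227e-01  1.79440437e+00 -1.08209493e-05
  1.09912326e+00  7.09505172e-01]
```

View pics/w10.png

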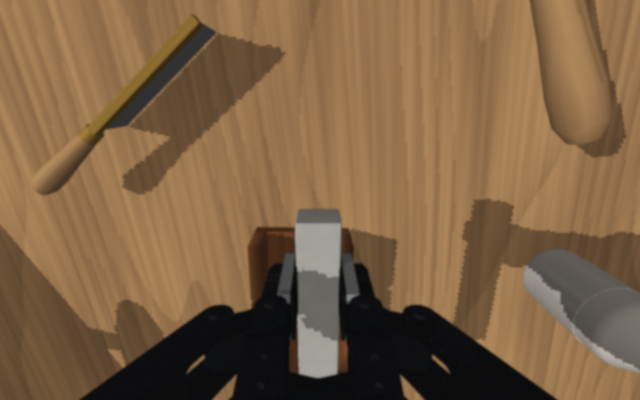

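View pics/s10a.png

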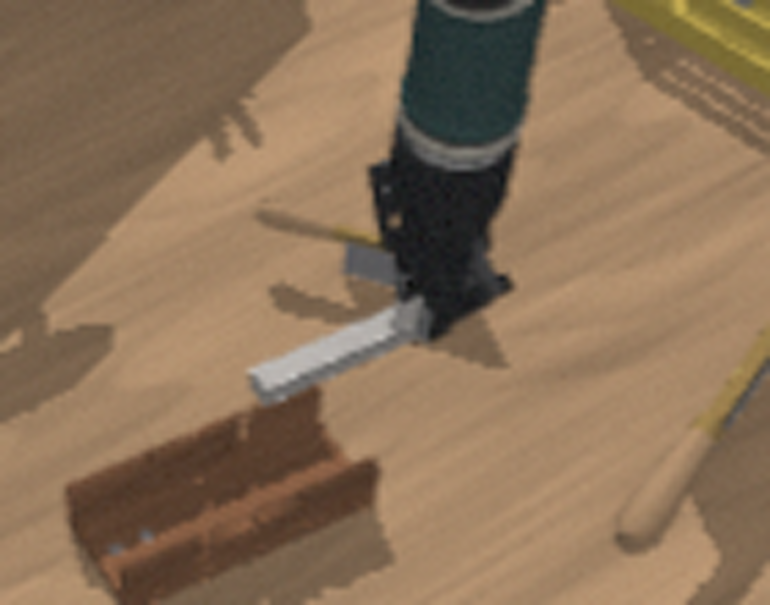

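The strip is held level. I'll carry it to the tray while turning it about 96°.

```bash
python3 -m jog '[[[1,-2.5,0.8,0,0,0,-0.1],[1,-6,2,0,0,0,-0.24],[1,-10,3.4,0,0,0,-0.4],[1,-14,4.7,0,0,0,-0.57],[1,-18,6.1,0,0,0,-0.74],[1,-22,7.4,0,0,0,-0.91],[1,-26,8.7,0,0,0,-1.08],[1,-30,10.1,0,0,0,-1.25],[1,-34,11.4,0,0,0,-1.42],[1,-37,12.5,0,0,0,-1.55],[1,-39.3,13.2,0,0,0,-1.668],[1,-39.3,13.2,0,0,0,-1.668]]]'
python3 -m jog '[[[1,0,0,2,0,0,0],[1,0,0,4,0,0,0],[1,0,0,4,0,0,0]]]'
python3 - <<'E'
from h import *
s=bot.read_state(); print(s['tool_pos'],R.from_rotvec(s['tcp_rot']).as_matrix()[:,:2],s['q'])
im,m=shot('wrist','w11'); np.save('w11.npy',m,allow_pickle=True); shot('scene','s11'); crop('s11',230,180,140,110,5.5,'s11a')
E
```

```text
time: 16.77
tool_pos: [0.5927, -0.0184, 0.3131]
tcp_rot: [0.009, -3.137, -0.0]
wrist_force: [-0.6, -0.5, -0.5]
width: 0.218
time: 17.15
tool_pos: [0.5914, -0.0159, 0.2717]
tcp_rot: [0.016, -3.134, -0.001]
wrist_force: [-1.0, -0.5, -1.0]
width: 0.218
[ 0.59143679 -0.01591479  0.27170501] [[-9.99925002e-01 -9.94127386e-03]
 [-9.94603512e-03  9.99950338e-01]
 [ 7.14615306e-03  7.01482451e-04]] [-6.90402047e-02  2.26829595e-01  1.90969865e+00  1.59723658e-04
  1.01224370e+00 -1.64986561e+00]
```

View pics/w11.png

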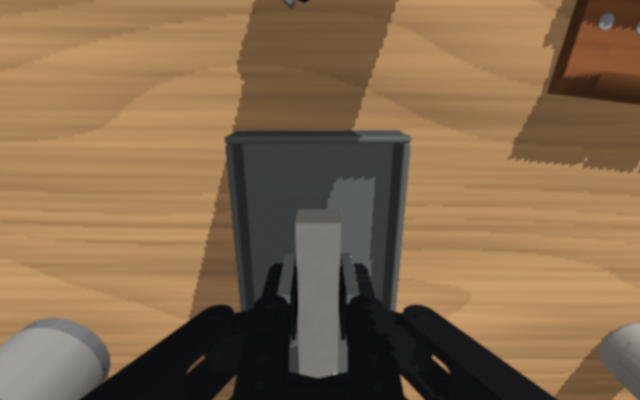

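View pics/s11a.png

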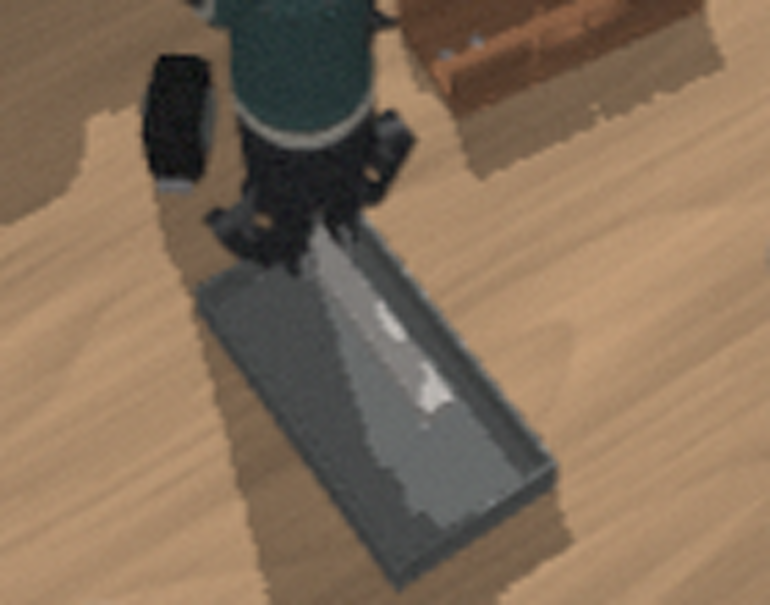

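The strip is centred in the tray: near wall (228–410, 137), strip at 319. I'll lower it now.

```bash
python3 -m jog '[[[1,0,0,3,0,0,0],[1,0,0,6,0,0,0],[1,0,0,8,0,0,0],[1,0,0,8.8,0,0,0],[1,0,0,8.8,0,0,0]]]'
python3 -m jog '[[[1,0,0,0.1,0,0,0],[1,0,0,0.2,0,0,0],[1,0,0,0.2,0,0,0]]]'
```

```text
time: 17.88
tool_pos: [0.5935, -0.0169, 0.1877]
tcp_rot: [0.015, -3.141, 0.0]
wrist_force: [1.0, 0.8, 0.1]
width: 0.218
time: 18.25
tool_pos: [0.5936, -0.0169, 0.1862]
tcp_rot: [-0.014, 3.141, -0.0]
wrist_force: [0.4, -0.5, -0.3]
width: 0.22
```

```bash
python3 -m jog '[[[1,0,0,0.2,0,0,0],[1,0,0,0.4,0,0,0],[1,0,0,0.5,0,0,0],[1,0,0,0.5,0,0,0]]]'
python3 -m jog '[[[1,0,0,0.1,0,0,0],[1,0,0,0.2,0,0,0],[1,0,0,0.2,0,0,0]]]'
```

```text
time: 18.75
tool_pos: [0.5933, -0.0169, 0.1805]
tcp_rot: [0.015, -3.141, -0.0]
wrist_force: [-0.3, 0.1, -1.0]
width: 0.217
time: 19.12
tool_pos: [0.5935, -0.0169, 0.1796]
tcp_rot: [0.014, -3.142, 0.0]
wrist_force: [-2.9, 0.1, 5.6]
width: 0.217
```

The strip touched the tray floor at 0.1796 (0.1793 predicted). Release and retreat.

```bash
python3 -m jog '[[[0.75,0,0,0,0,0,0],[0.65,0,0,0,0,0,0],[0.55,0,0,0,0,0,0],[0.55,0,0,0,0,0,0]]]'
python3 -m jog '[[[0.55,0,0,-3,0,0,0],[0.55,0,0,-8,0,0,0],[0.55,0,0,-13,0,0,0],[0.55,0,0,-18,0,0,0],[0.55,0,0,-20,0,0,0],[0.55,0,0,-20,0,0,0]]]'
python3 -m jog '[[[0.55,6,0,0,0,0,0],[0.55,12,0,0,0,0,0],[0.55,16,0,0,0,0,0],[0.55,16,0,0,0,0,0],[0.55,16,0,0,0,0,0]]]'
python3 - <<'E'
from h import *
np.set_printoptions(precision=4,suppress=True)
im,m=shot('wrist','w12'); np.save('w12.npy',m,allow_pickle=True); shot('scene','s12'); shot('top','t12')
s=bot.read_state();print(s['time'],s['tool_pos'],s['wrist_force'])
E
```

```text
time: 19.62
tool_pos: [0.5933, -0.0169, 0.1785]
tcp_rot: [0.014, -3.141, -0.0]
wrist_force: [-0.7, 0.3, 0.5]
width: 0.453
time: 20.38
tool_pos: [0.5938, -0.0169, 0.3802]
tcp_rot: [-0.014, 3.138, -0.0]
wrist_force: [-0.4, 0.0, 0.5]
width: 0.449
time: 21.0
tool_pos: [0.4334, -0.0184, 0.3772]
tcp_rot: [0.014, -3.14, -0.0]
wrist_force: [0.1, 0.4, 0.2]
width: 0.448
21.15 [ 0.4344 -0.0184  0.3782] [-0.4564  0.5298 -0.6602]
```

View pics/w12.png

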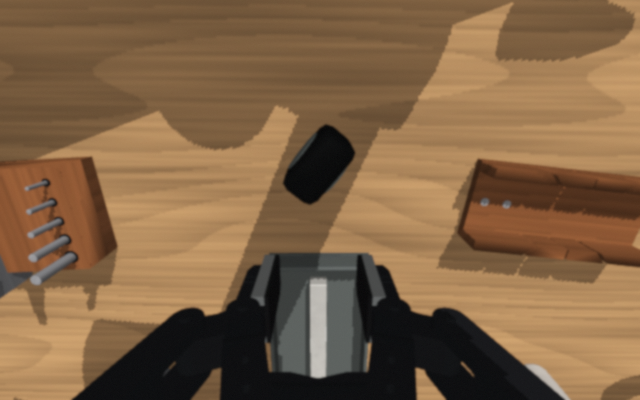

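View pics/s12.png

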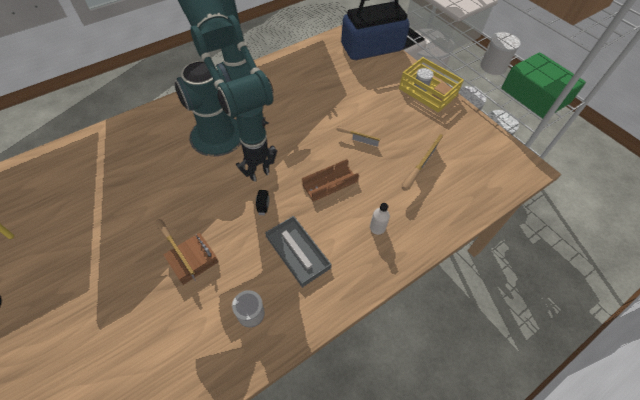

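View pics/t12.png

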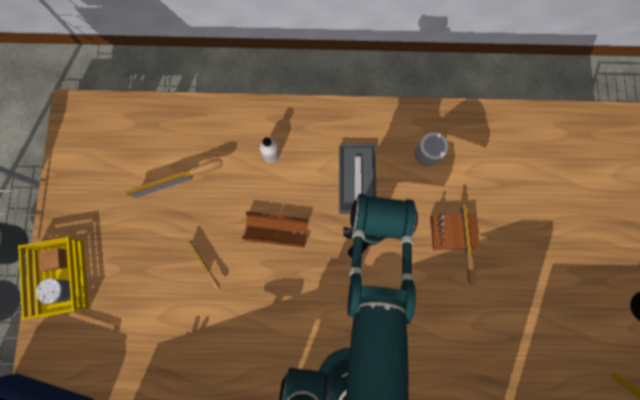

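The pictures show the strip in the tray (scene (297,250)) and the saw in the block (scene (178,248)). Tape, tin and glue sit at the same pixels as at the start. One numeric check before handing in.

```bash
python3 - <<'E'
from h import *
crop('s12',255,205,90,90,6.5,'s12a');crop('s12',145,205,90,90,6.5,'s12b')
a=cv2.imread('pics/s12a.png');b=cv2.imread('pics/s12b.png');c=np.hstack([a,b]);cv2.imwrite('pics/s12c.png',cv2.resize(c,(800,400)))
E
```

```text
(no output)
```

View pics/s12c.png

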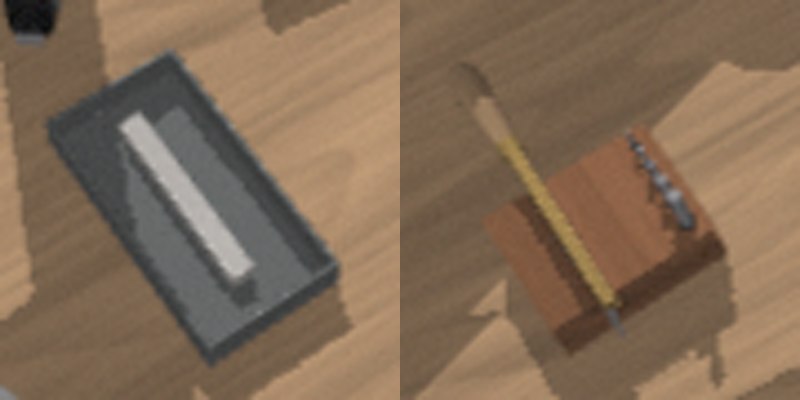

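```bash
python3 - <<'E'
from h import *
np.set_printoptions(precision=4,suppress=True)
k=800/180
f=lambda x,y:(255+x/k-.5,205+y/k-.5); g=lambda x,y:(145+(x-400)/k-.5,205+y/k-.5)
a=atz('scene',f(133,118),.023);b=atz('scene',f(243,268),.023);print((a+b)/2,np.linalg.norm(a-b))
a=atz('scene',g(507,143),.082);b=atz('scene',g(612,302),.082);print((a+b)/2,np.linalg.norm(a-b))
bot.finish_job()
E
```

```text
[ 0.6403 -0.0146  0.023 ] 0.15501590135536597
[ 0.4757 -0.3521  0.082 ] 0.15973559289029038
the job is handed in; nothing more can be done
```

I took the saw out of the mitre box and lowered it into the tool block's saw slot. I then laid the strip flat in the grey tray, moved the arm clear of everything and handed the job in at about 21 s. No verdict came back.

**Saw**
- It touched the slot floor with 5 N at TCP height 0.2327 m (predicted 0.2326 m), and I released it there.
- In the wrist picture the back is within about 2 mm of the slot's middle lengthwise and in line with the slot.
- It leans about 0.07 rad; the limit is 0.2.

**Strip**
- It touched the tray floor at the predicted height, within 0.3 mm.
- Its centre is about (0.640, −0.015), against a tray centre of about (0.641, −0.016).

**Bystanders:** The tape measure, paint tin and glue bottle look unmoved in the last scene and top pictures. I compared these by eye and did not measure them.

**Disagreement:** From the far scene camera, the strip measured 155 mm (true length 160) and the saw's back 160 mm (true length 150). I put this down to that picture's coarse pixels, because the wrist picture gave 150.6 mm for the saw's back.

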